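# Find the full tea tin by its weight

### The arm

A 6-joint arm with a two-finger parallel gripper is mounted at the origin on a cart in front of the work surface, level with it; the furniture and walls round the work are solid. World frame = base frame: x ahead of the robot, y to its left, z up, the work surface at z = 0. Lengths are in m, angles in degrees, forces in N, time in s.
With the tool pointing down it reaches from about 0.35 to 0.85 m from the base axis. Payload 8.1 kg.
Tool frame: the origin (TCP) lies midway between the tips of the shut fingers; the grasp point (between the pads) lies 19 mm behind it; z points along the fingers, y is the line along which they close (so a half turn about z gives the same grasp; the last joint's range is limited). The gripper opens to 93 mm and grips with 3 to 60 N. Pads are 15 mm wide; open, the fingers measure 128 mm over their backs; the gripper's body (75 mm by 188 mm) begins 65 mm behind the grasp point.
Start: joints at [-81.841, 7.471, 85.268, -0, 87.261, -4.893], TCP at [0.136, -0.584, 0.219] pointing down, gripper open.
Joint ranges: [-169.43, 169.43], [-51.17, 129.36], [1.28, 143.12], [-76.62, 256.62], [0, 156.53], [-152.29, 152.29]. Speed limits (degrees/s): [136.94, 136.94, 159.86, 180, 180, 180].

### API

Orientations are given as [roll, pitch, yaw] about the fixed x, y, z axes, in that order (R = Rz(yaw) Ry(pitch) Rx(roll)).
In Python, from station import read_state, viewer, arm gives the robot as it stands.
- The arm moves only by the tool carry_out, never from a script. Its argument "series" is one flat list of numbers, 6 for each row, row after row: the shift along the tool's x, y, z in units of 60 mm (1.0 is 60 mm), then the turn, a rotation vector about the tool's x, y, z in units of 8 degrees (1.0 is 8 degrees). A call has 1 to 8 rows; each row shifts and turns the commanded pose from where the row before left it, along the tool's axes as they then stand; what a row does not reach is not made up. A row lasts 1/8 s, in which the tool goes at most 62.5 mm and 10.7 degrees, less where a joint would pass 70% of its speed; a pose out of reach is approached as far as the arm can. A call is refused whole if a number of a shift passes 1 or a number of a turn 1, either way. A call with a gripper value outside its range is refused whole. "gripper" is the opening, from 0 (shut) to 1 (fully open), set as the call begins (left out, the last holds). The fingers move at their own pace and stop on an object; "squeeze" is the grip in N (left out, the last holds). Time passes only in rows, so rows that do not move let the fingers close. It gives the time, the measured TCP pose, the force, the opening and the grip force at its end, in the units of the state.
- read_state(): the state, without advancing time (a new reading comes with each control period).
- viewer.grab_frame(name): name is "side" or "top" or "wrist"; returns the picture (420x560x3 uint8, red, green, blue); there is no depth.
- viewer.camera_info(name): a dict with "intrinsics" (3x3 intrinsics, pixels), "world_to_cam" (4x4, takes a point from world to camera coordinates); the wrist camera has in their place "tool_from_camera" (4x4, takes a point from camera to tool coordinates, whose origin is the TCP and whose axes are the flange's). Camera axes: x right, y up, looking along -z (the intrinsics and any distortion apply to the point x, -y, -z); pixel columns grow to the right and rows downward; lengths in m; the calibration is good to about 2 mm. A picture is of the moment at which its call begins: read the wrist's pose just before it. camera_info takes no time and is no camera call.
- arm.hand_in(): hands the job in; it is judged then, once.
The state is a dict: "t": time; "joint_positions": joint angles; "joint_vel": joint speeds; "joint_efforts": joint torques, N m; "tool_pos": TCP position; "orientation": TCP orientation; "ft_force": force on the tool from outside, world axes, zero at the start; "moment": the same for the moment, N m; "gripper_width": opening from 0.0 (shut) to 1.0 (fully open); "grasp_force": force on a finger pad.
Only numpy, scipy, OpenCV 4.12 (cv2) and the standard library are available. Lean on these libraries where they do the work, as an engineer would, in place of code of your own. Each camera call takes 0.05 s, during which the arm holds its last target. There are 200 camera calls.

### The job

Three tea tins that look the same stand on the worktop; one is full and the other two are nearly used up. Feel by lifting which one is the heaviest, stand the two lighter ones gently upright on the wooden chopping board, wholly on it and side by side, and finish while holding the heaviest tin upright, up in the air with its foot about 15 cm above the worktop, without putting it down or letting go. Do not tip any tin over, and leave the salt shaker, the mug and the pepper mill where they are.

Things in the scene. Friction and masses are not known exactly. Their poses are not given: they have to be found in the camera images.
- tin_a_center (a point): closed round tea tin, upright, 61 mm across and 90 mm high, blue with an aluminium lid (the lid does not come off); its origin is at the tin's centre, 45 mm above its foot, z up the tin's axis. All three tins look the same. One, a different one each time, weighs 0.53 to 0.66 kg; the other two weigh 0.22 to 0.34 kg each. The names tell nothing about the weight
- tin_b_center (a point): closed round tea tin, upright, 61 mm across and 90 mm high, blue with an aluminium lid (the lid does not come off); its origin is at the tin's centre, 45 mm above its foot, z up the tin's axis. All three tins look the same. One, a different one each time, weighs 0.53 to 0.66 kg; the other two weigh 0.22 to 0.34 kg each. The names tell nothing about the weight
- tin_c_center (a point): closed round tea tin, upright, 61 mm across and 90 mm high, blue with an aluminium lid (the lid does not come off); its origin is at the tin's centre, 45 mm above its foot, z up the tin's axis. All three tins look the same. One, a different one each time, weighs 0.53 to 0.66 kg; the other two weigh 0.22 to 0.34 kg each. The names tell nothing about the weight
- tin_a: the same tin as tin_a_center, origin at the centre of its underside
- tin_b: the same tin as tin_b_center, origin at the centre of its underside
- tin_c: the same tin as tin_c_center, origin at the centre of its underside
- board: wooden chopping board lying flat, fixed to the worktop, 220 mm (its x) by 320 mm (its y), 22 mm thick; origin at the centre of its underside; its long side points roughly away from the robot
- salt_shaker: bystander: glass salt shaker with a grey cap, 44 mm across, 90 mm high, loose; origin at the centre of its underside
- mug: bystander: green and white mug, 86 x 121 mm with its handle (to its -y), 99 mm high, loose; origin at the centre of its underside. It stands below the front edge of a wall cabinet that hangs over the back right of the worktop (beyond about x = 0.63, y below -0.1), so keep lifts low and the wrist clear there
- pepper_mill: bystander: wooden pepper mill, 58 mm across, 170 mm high, loose; origin at the centre of its underside
Mind the look-alikes: they are no part of the job. Leave any green look-alike of the tin_b alone.

How it is judged (in metres and radians):
At the end, for the whole second after the job is handed in: Two lighter tins upright (0.1 rad), at rest, untouched on the board, centres within 90 mm (its x) and 140 mm (its y) of its middle, each pressing with under 4.3 N; the heaviest held still in the fingers, tilted under 0.35 rad, centre over 0.14 m up, touching nothing else ((((height (world z) of tin_a_center above 0.14 m and angle between tin_a_center's own z axis and vertical below 0.35 rad and linear speed of tin_a below 0.05 m/s and contact force between tin_a and the fingers above 1 N and contact force between tin_a and board below 0.1 N and contact force between tin_a and salt_shaker below 0.1 N and contact force between tin_a and mug below 0.1 N and contact force between tin_a and pepper_mill below 0.1 N and contact force between tin_a and tin_b below 0.1 N and contact force between tin_a and tin_c below 0.1 N) and (x of tin_b_center in the frame of board between -0.09 and 0.09 m and y of tin_b_center in the frame of board between -0.14 and 0.14 m and height (world z) of tin_b_center between 0.055 and 0.075 m and angle between tin_b_center's own z axis and vertical below 0.1 rad and linear speed of tin_b below 0.03 m/s and contact force between tin_b and board between 0.8 and 4.3 N and contact force between tin_b and the arm below 0.2 N and contact force between tin_b and the fingers below 0.2 N) and (x of tin_c_center in the frame of board between -0.09 and 0.09 m and y of tin_c_center in the frame of board between -0.14 and 0.14 m and height (world z) of tin_c_center between 0.055 and 0.075 m and angle between tin_c_center's own z axis and vertical below 0.1 rad and linear speed of tin_c below 0.03 m/s and contact force between tin_c and board between 0.8 and 4.3 N and contact force between tin_c and the arm below 0.2 N and contact force between tin_c and the fingers below 0.2 N)) or ((height (world z) of tin_b_center above 0.14 m and angle between tin_b_center's own z axis and vertical below 0.35 rad and linear speed of tin_b below 0.05 m/s and contact force between tin_b and the fingers above 1 N and contact force between tin_b and board below 0.1 N and contact force between tin_b and salt_shaker below 0.1 N and contact force between tin_b and mug below 0.1 N and contact force between tin_b and pepper_mill below 0.1 N and contact force between tin_b and tin_a below 0.1 N and contact force between tin_b and tin_c below 0.1 N) and (x of tin_a_center in the frame of board between -0.09 and 0.09 m and y of tin_a_center in the frame of board between -0.14 and 0.14 m and height (world z) of tin_a_center between 0.055 and 0.075 m and angle between tin_a_center's own z axis and vertical below 0.1 rad and linear speed of tin_a below 0.03 m/s and contact force between tin_a and board between 0.8 and 4.3 N and contact force between tin_a and the arm below 0.2 N and contact force between tin_a and the fingers below 0.2 N) and (x of tin_c_center in the frame of board between -0.09 and 0.09 m and y of tin_c_center in the frame of board between -0.14 and 0.14 m and height (world z) of tin_c_center between 0.055 and 0.075 m and angle between tin_c_center's own z axis and vertical below 0.1 rad and linear speed of tin_c below 0.03 m/s and contact force between tin_c and board between 0.8 and 4.3 N and contact force between tin_c and the arm below 0.2 N and contact force between tin_c and the fingers below 0.2 N)) or ((height (world z) of tin_c_center above 0.14 m and angle between tin_c_center's own z axis and vertical below 0.35 rad and linear speed of tin_c below 0.05 m/s and contact force between tin_c and the fingers above 1 N and contact force between tin_c and board below 0.1 N and contact force between tin_c and salt_shaker below 0.1 N and contact force between tin_c and mug below 0.1 N and contact force between tin_c and pepper_mill below 0.1 N and contact force between tin_c and tin_a below 0.1 N and contact force between tin_c and tin_b below 0.1 N) and (x of tin_a_center in the frame of board between -0.09 and 0.09 m and y of tin_a_center in the frame of board between -0.14 and 0.14 m and height (world z) of tin_a_center between 0.055 and 0.075 m and angle between tin_a_center's own z axis and vertical below 0.1 rad and linear speed of tin_a below 0.03 m/s and contact force between tin_a and board between 0.8 and 4.3 N and contact force between tin_a and the arm below 0.2 N and contact force between tin_a and the fingers below 0.2 N) and (x of tin_b_center in the frame of board between -0.09 and 0.09 m and y of tin_b_center in the frame of board between -0.14 and 0.14 m and height (world z) of tin_b_center between 0.055 and 0.075 m and angle between tin_b_center's own z axis and vertical below 0.1 rad and linear speed of tin_b below 0.03 m/s and contact force between tin_b and board between 0.8 and 4.3 N and contact force between tin_b and the arm below 0.2 N and contact force between tin_b and the fingers below 0.2 N)))); the arm keeps its last pose, push and grip.
It fails at once if a tin is tipped over (angle between any of tin_a_center, tin_b_center, tin_c_center's own z axis and vertical above 0.8 rad).
It fails at once if a tin is dropped or slammed onto the board (contact force between any of tin_a, tin_b, tin_c and board above 60 N).
It fails at once if the salt shaker, the mug or the pepper mill is moved more than 3 cm (distance of any of salt_shaker, mug, pepper_mill from where it was at the start of the episode above 0.03 m).
It also fails if it takes over 72 s, if anything falls off the work surface, if the arm or the gripper's body presses on something with over 40 N, if the wrist force passes 120 N, or if a joint passes its speed limit or range.

## Working session

There is one attempt and no reset: what is moved stays moved. The work goes in short steps, Python scripts to look and compute and a tool call to move; the robot and the scene stay as the last step left them, time stands still between calls to the robot, and variables do not carry over. Pictures are saved under pics/ and viewed, at most 10 in all, crops included, and the job is handed in when it is done.

Besides the shell and the picture viewer there is one more tool, called after "Emit:" as name(argument=value, ...), one argument or row to a line, values as JSON. carry_out: Moves the arm, as the interface text tells. Its arguments: {"type":"object","properties":{"series":{"type":"array","items":{"type":"number"}},"gripper":{"type":"number"},"squeeze":{"type":"number"}},"required":["series"]}

```bash
mkdir -p pics; ls
python3 - <<'E'
from station import read_state, viewer, arm
import cv2, json, numpy as np
np.set_printoptions(precision=4,suppress=True)
for n in("top","side"):
    im=viewer.grab_frame(n); cv2.imwrite(f"pics/{n}0.png",cv2.cvtColor(im,cv2.COLOR_RGB2BGR))
    c=viewer.camera_info(n); print(n,c)
print(viewer.camera_info("wrist"))
print(read_state())
E
```

```text
pics
top {'intrinsics': array([[427.3252,   0.    , 278.7482],
       [  0.    , 427.3252, 212.6417],
       [  0.    ,   0.    ,   1.    ]]), 'world_to_cam': array([[ 0.021 , -0.9998,  0.0003, -0.0472],
       [ 0.9918,  0.0209,  0.1262, -0.5669],
       [-0.1261, -0.0024,  0.992 , -1.056 ],
       [ 0.    ,  0.    ,  0.    ,  1.    ]])}
side {'intrinsics': array([[472.9159,   0.    , 283.0287],
       [  0.    , 472.9159, 207.6509],
       [  0.    ,   0.    ,   1.    ]]), 'world_to_cam': array([[-0.9993, -0.038 ,  0.0026,  0.5894],
       [ 0.021 , -0.493 ,  0.8698, -0.0914],
       [-0.0317,  0.8692,  0.4934, -1.058 ],
       [ 0.    ,  0.    ,  0.    ,  1.    ]])}
{'intrinsics': array([[293.2438,   0.    , 276.2011],
       [  0.    , 293.2438, 213.9782],
       [  0.    ,   0.    ,   1.    ]]), 'tool_from_camera': array([[-0.0003,  0.9697,  0.2441,  0.068 ],
       [ 1.    ,  0.0003,  0.0004, -0.0017],
       [ 0.0003,  0.2441, -0.9697, -0.1659],
       [ 0.    ,  0.    ,  0.    ,  1.    ]])}
{'t': 0.1, 'joint_positions': array([-81.8407,   7.5096,  85.3237,  -0.0013,  87.2612,  -4.8937]), 'joint_vel': array([ 0.0941, -0.1412, -0.1897,  0.0888, -0.0263, -0.0354]), 'joint_efforts': array([  0.0012, -56.1339, -49.3098,   0.0772,   0.0291,  -0.0001]), 'tool_pos': array([ 0.1354, -0.584 ,  0.2177]), 'orientation': array([-179.9057,   -0.0068,   13.053 ]), 'ft_force': array([-0.0264, -0.491 ,  0.1405]), 'moment': array([ 0.0511, -0.0011, -0.0116]), 'grasp_force': 0.0, 'gripper_width': 0.9990447152660578}
```

View pics/top0.png

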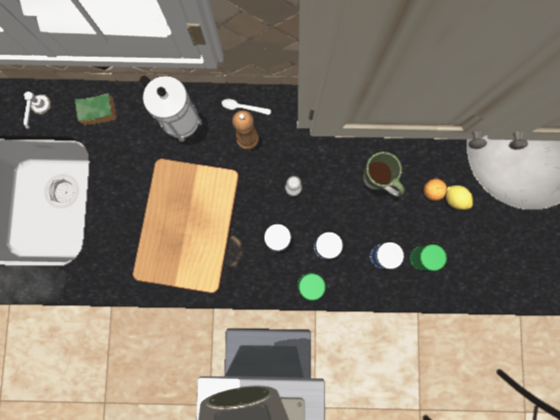

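View pics/side0.png

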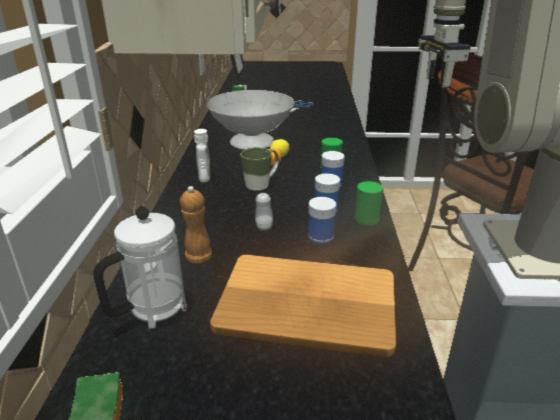

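The top view shows three white-lidded tins at about (277,237), (329,245) and (390,256). The possible mix-ups are the green tins at (312,287) and (433,257) and the salt shaker at (293,186). The side view shows blue bodies at (322,220), (327,192) and (332,165), so those three are the ones I want. The board's corners are about (157,159), (238,169), (217,292) and (133,280).

```bash
cat > h.py <<'E'
import numpy as np, cv2
from station import read_state, viewer
np.set_printoptions(precision=4,suppress=True)
def ray(c,u,v,z):
    K,W=c["intrinsics"],c["world_to_cam"]
    d=np.linalg.inv(K)@[u,v,1]; d=W[:3,:3].T@(d*[1,-1,-1]); o=-W[:3,:3].T@W[:3,3]
    return o+d*(z-o[2])/d[2]
def proj(c,p):
    q=c["world_to_cam"]@np.append(p,1); x=c["intrinsics"]@(q[:3]*[1,-1,-1]); return x[:2]/x[2]
E
python3 - <<'E'
from h import *
im=cv2.imread("pics/top0.png"); c=viewer.camera_info("top"); s=viewer.camera_info("side")
m=(im.min(2)>190).astype(np.uint8)
n,l,st,ce=cv2.connectedComponentsWithStats(m)
for i in range(1,n):
    if 230<ce[i][1]<275 and 250<ce[i][0]<420 and st[i][4]>100:
        p=ray(c,*ce[i],.09); q=ray(c,ce[i][0]+st[i][2]/2,ce[i][1],.09)
        print(st[i],ce[i],p,"diam",2*np.linalg.norm(q-p),"side px",proj(s,p))
for nm,u,v,z in(("green1",312,287,.09),("green2",433,257,.09),("salt",293,183,.09),("mill",242,118,.17),("mug",382,170,.099)): print(nm,ray(c,u,v,z))
B=[ray(c,*q,.022) for q in((157,159),(238,169),(217,292),(133,280))]
print(np.array(B),np.mean(B,0)); 
for k in range(4): print(np.linalg.norm(B[k]-B[k-1]))
a=im[130:310,120:460]; a=cv2.resize(a,None,fx=2.3,fy=2.3,interpolation=cv2.INTER_CUBIC); cv2.imwrite("pics/c1.png",a)
E
```

```text
[265 225  25  25 508] [277.0217 236.7894] [ 0.5022 -0.0324  0.09  ] diam 0.060257890518682175 side px [322.8479 201.66  ]
[316 233  26  25 513] [328.8908 244.7973] [ 0.4855 -0.1576  0.09  ] diam 0.06252484405046017 side px [327.8256 177.3388]
[378 243  25  25 517] [389.971  255.0097] [ 0.4642 -0.3041  0.09  ] diam 0.05994468524326862 side px [333.2832 154.039 ]
green1 [ 0.3846 -0.1181  0.09  ]
green2 [ 0.4616 -0.4072  0.09  ]
salt [ 0.6348 -0.0687  0.09  ]
mill [0.7687 0.0537 0.17  ]
mug [ 0.6698 -0.2848  0.099 ]
[[0.705  0.2879 0.022 ]
 [0.6826 0.074  0.022 ]
 [0.3641 0.1166 0.022 ]
 [0.3896 0.3308 0.022 ]] [0.5353 0.2023 0.022 ]
0.3183473492544358
0.21501194055247677
0.32140210675285463
0.2157321438614568
```

View pics/c1.png

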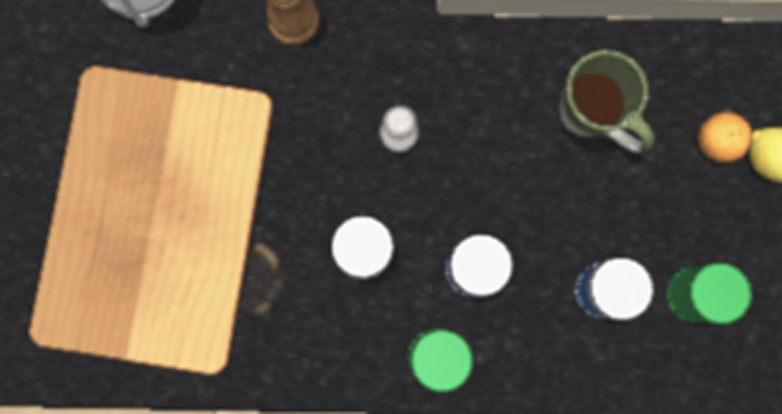

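The crop confirms it: all three tins have white lids on blue bodies, and their positions fit the given sizes (lid ≈ 60 mm). Tins: T1 (0.502,-0.032), T2 (0.486,-0.158), T3 (0.464,-0.304). I'll use yaw 45 throughout and start with T3.

Emit:
carry_out(
  series=[0, 0, 0, 0, 0, -1, 0, 0, 0, 0, 0, -1, 0, 0, 0, 0, 0, -1, 0, 0, 0, 0, 0, -1, 0.9, 0.07, 0, 0, 0, 0, 0.9, 0.07, 0, 0, 0, 0, 0.9, 0.07, 0, 0, 0, 0, 0.9, 0.07, 0, 0, 0, 0],
  gripper=1,
  squeeze=25,
)

```text
t: 1.1
tool_pos: [0.3009, -0.442, 0.2182]
orientation: [-180.0, -0.0, 45.0]
ft_force: [0.3, -0.4, -0.2]
gripper_width: 1.0
grasp_force: 0.0
```

```bash
cat > go.py <<'E'
# usage: go.py x y z -> remaining shift in tool axes, units of 60 mm, and turn to down/yaw 45 in units of 8 deg
import sys; from h import *
from scipy.spatial.transform import Rotation as R
s=read_state(); r=R.from_euler("xyz",s["orientation"],degrees=True)
t=np.array([float(a) for a in sys.argv[1:4]]); g=R.from_euler("xyz",[180,0,45],degrees=True)
print("t %.2f"%s["t"],s["tool_pos"],s["orientation"],"F",s["ft_force"],"M",s["moment"],"w %.3f g %.1f"%(s["gripper_width"],s["grasp_force"]))
print("shift",r.inv().apply(t-s["tool_pos"])/.06,"turn",np.degrees((r.inv()*g).as_rotvec())/8)
E
python3 go.py 0.464 -0.304 0.218
```

```text
t 1.10 [ 0.3009 -0.442   0.2182] [-179.9694   -0.013    45.0336] F [ 0.2984 -0.3966 -0.1871] M [-0.0129 -0.1281 -0.0191] w 1.000 g 0.0
shift [3.5481 0.2971 0.0043] turn [-0.0038 -0.0016  0.0042]
```

Emit:
carry_out(
  series=[0.89, 0.07, 0, 0, 0, 0, 0.89, 0.07, 0, 0, 0, 0, 0.89, 0.07, 0, 0, 0, 0, 0.88, 0.08, 0, 0, 0, 0, 0, 0, 0, 0, 0, 0, 0, 0, 0, 0, 0, 0],
)

```text
t: 1.85
tool_pos: [0.4624, -0.305, 0.2182]
orientation: [-179.9, 0.0, 45.1]
ft_force: [0.1, 0.3, 1.4]
gripper_width: 1.001
grasp_force: 0.0
```

```bash
cat > wr.py <<'E'
# wrist picture: white lids at a given height -> world positions
import sys; from h import *
from scipy.spatial.transform import Rotation as R
z=float(sys.argv[1]); s=read_state(); im=viewer.grab_frame("wrist"); c=viewer.camera_info("wrist")
T=np.eye(4); T[:3,:3]=R.from_euler("xyz",s["orientation"],degrees=True).as_matrix(); T[:3,3]=s["tool_pos"]
cc=dict(intrinsics=c["intrinsics"],world_to_cam=np.linalg.inv(T@c["tool_from_camera"]))
cv2.imwrite(sys.argv[2],im[:,:,::-1])
n,l,st,ce=cv2.connectedComponentsWithStats((im.min(2)>170).astype(np.uint8))
for i in range(1,n):
    if st[i][4]>300:
        x,y,w,h=st[i][:4]; print(st[i],ray(cc,*ce[i],z),ray(cc,x+w/2,y+h/2,z))
E
python3 go.py 0.464 -0.304 0.036; python3 wr.py 0.09 pics/w1.png
```

```text
t 1.85 [ 0.4624 -0.305   0.2182] [-179.9499    0.0347   45.0981] F [0.1374 0.3188 1.4191] M [-0.0411 -0.0457 -0.0291] w 1.001 g 0.0
shift [0.0324 0.0095 3.036 ] turn [-0.0063  0.0043  0.0123]
[ 151   45   66   71 3707] [ 0.4875 -0.1563  0.09  ] [ 0.4874 -0.157   0.09  ]
[  0  80  29  34 365] [ 0.3594 -0.0502  0.09  ] [ 0.3636 -0.0538  0.09  ]
[390  88  14  31 322] [ 0.6147 -0.3105  0.09  ] [ 0.6145 -0.3122  0.09  ]
[ 24 109  35  39 345] [ 0.3579 -0.0869  0.09  ] [ 0.3576 -0.0879  0.09  ]
[  0 112  44  38 882] [ 0.3334 -0.0734  0.09  ] [ 0.3423 -0.0759  0.09  ]
[ 249  176   59   58 2685] [ 0.4665 -0.3019  0.09  ] [ 0.4662 -0.3028  0.09  ]
[ 521  177   39   79 2066] [ 0.6484 -0.5063  0.09  ] [ 0.6497 -0.5029  0.09  ]
[ 100  227   84   59 1906] [ 0.3201 -0.2345  0.09  ] [ 0.3225 -0.2395  0.09  ]
[191 256  42  30 606] [ 0.3573 -0.305   0.09  ] [ 0.3632 -0.3038  0.09  ]
[ 140  317   89   52 3458] [ 0.275  -0.3469  0.09  ] [ 0.2729 -0.3422  0.09  ]
[ 229  317   77   52 2052] [ 0.3373 -0.3992  0.09  ] [ 0.3414 -0.4103  0.09  ]
```

View pics/w1.png

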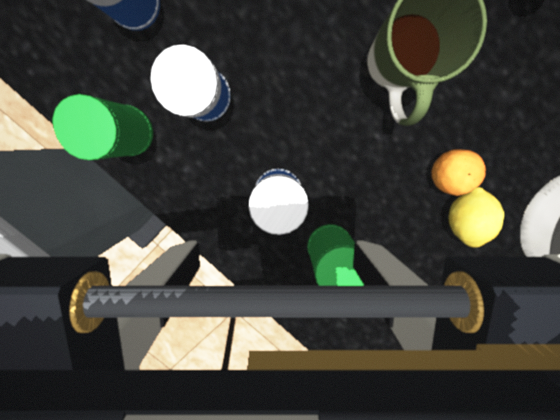

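The wrist view shows T3's lid at pixel (278,205), which gives (0.466,-0.303) and agrees with the top view within 2 mm. The green tin at (335,260) is clear of both finger paths. Descending.

Emit:
carry_out(
  series=[0.05, 0.01, 0.3, 0, 0, 0, 0, 0, 0.5, 0, 0, 0, 0, 0, 0.6, 0, 0, 0, 0, 0, 0.6, 0, 0, 0, 0, 0, 0.5, 0, 0, 0, 0, 0, 0.36, 0, 0, 0, 0, 0, 0.17, 0, 0, 0, 0, 0, 0, 0, 0, 0],
)

```text
t: 2.9
tool_pos: [0.4643, -0.3032, 0.0357]
orientation: [-179.9, 0.0, 45.0]
ft_force: [-0.2, -0.3, 1.1]
gripper_width: 1.0
grasp_force: 0.0
```

Emit:
carry_out(
  series=[0, 0, 0, 0, 0, 0, 0, 0, 0, 0, 0, 0, 0, 0, 0, 0, 0, 0, 0, 0, 0, 0, 0, 0, 0, 0, 0, 0, 0, 0, 0, 0, 0, 0, 0, 0, 0, 0, 0, 0, 0, 0],
  gripper=0.5,
  squeeze=25,
)

```text
t: 3.78
tool_pos: [0.4658, -0.3037, 0.0373]
orientation: [179.9, -0.0, 45.1]
ft_force: [2.4, -1.4, 2.9]
gripper_width: 0.64
grasp_force: 25.0
```

Emit:
carry_out(
  series=[0, 0, -0.2, 0, 0, 0, 0, 0, -0.4, 0, 0, 0, 0, 0, -0.6, 0, 0, 0, 0, 0, -0.5, 0, 0, 0, 0, 0, -0.3, 0, 0, 0, 0, 0, 0, 0, 0, 0, 0, 0, 0, 0, 0, 0, 0, 0, 0, 0, 0, 0],
)

```text
t: 4.78
tool_pos: [0.4644, -0.3026, 0.1549]
orientation: [-179.8, 0.0, 45.0]
ft_force: [-0.1, -0.8, -5.4]
gripper_width: 0.64
grasp_force: 25.0
```

Emit:
carry_out(
  series=[0, 0, 0, 0, 0, 0, 0, 0, 0, 0, 0, 0],
)

```text
t: 5.03
tool_pos: [0.4652, -0.3032, 0.1563]
orientation: [-180.0, 0.0, 45.1]
ft_force: [0.5, 0.5, -5.6]
gripper_width: 0.638
grasp_force: 25.0
```

```bash
python3 go.py 0.595 0.194 0.16
```

```text
t 5.03 [ 0.4652 -0.3032  0.1563] [-179.9543    0.0057   45.0531] F [ 0.5446  0.47   -5.6122] M [-0.0111 -0.0534  0.0145] w 0.638 g 25.0
shift [ 7.3936 -4.3224 -0.0584] turn [-0.0057  0.0007  0.0066]
```

Emit:
carry_out(
  series=[0, 0, 0, 0, 0, 0],
)

```text
t: 5.15
tool_pos: [0.4653, -0.3033, 0.1567]
orientation: [-180.0, 0.0, 45.1]
ft_force: [-0.0, 0.2, -5.9]
gripper_width: 0.639
grasp_force: 25.0
```

Emit:
carry_out(
  series=[0, 0, 0, 0, 0, 0],
)

```text
t: 5.28
tool_pos: [0.4654, -0.3033, 0.1568]
orientation: [180.0, -0.0, 45.1]
ft_force: [-0.1, -0.1, -5.6]
gripper_width: 0.639
grasp_force: 25.0
```

About 5.7 N, so T3 (≈0.58 kg) is the heavy one. I'll set it back down, move the two light ones, then come back for it.

Emit:
carry_out(
  series=[0, 0, 0.3, 0, 0, 0, 0, 0, 0.5, 0, 0, 0, 0, 0, 0.6, 0, 0, 0, 0, 0, 0.3, 0, 0, 0, 0, 0, 0.15, 0, 0, 0, 0, 0, 0.08, 0, 0, 0, 0, 0, 0.05, 0, 0, 0, 0, 0, 0.02, 0, 0, 0],
)

```text
t: 6.28
tool_pos: [0.4659, -0.3038, 0.0376]
orientation: [179.9, -0.0, 45.1]
ft_force: [0.2, -0.2, -6.0]
gripper_width: 0.639
grasp_force: 25.0
```

Emit:
carry_out(
  series=[0, 0, 0, 0, 0, 0, 0, 0, 0, 0, 0, 0],
)

```text
t: 6.52
tool_pos: [0.4657, -0.3036, 0.0374]
orientation: [179.9, -0.0, 45.0]
ft_force: [0.3, -0.0, -3.5]
gripper_width: 0.644
grasp_force: 25.0
```

Emit:
carry_out(
  series=[0, 0, 0, 0, 0, 0, 0, 0, 0, 0, 0, 0, 0, 0, 0, 0, 0, 0, 0, 0, 0, 0, 0, 0, 0, 0, 0, 0, 0, 0, 0, 0, 0, 0, 0, 0],
  gripper=1,
)

```text
t: 7.28
tool_pos: [0.4653, -0.3033, 0.0368]
orientation: [-180.0, 0.0, 45.1]
ft_force: [-0.3, 0.3, 0.1]
gripper_width: 0.998
grasp_force: 0.0
```

Emit:
carry_out(
  series=[0, 0, -0.2, 0, 0, 0, 0, 0, -0.5, 0, 0, 0, 0, 0, -0.6, 0, 0, 0, 0, 0, -0.6, 0, 0, 0, 0, 0, -0.5, 0, 0, 0, 0, 0, -0.2, 0, 0, 0, 0, 0, 0, 0, 0, 0],
)

```text
t: 8.15
tool_pos: [0.4658, -0.3036, 0.1937]
orientation: [179.9, -0.0, 45.1]
ft_force: [-1.1, 0.0, -0.5]
gripper_width: 1.001
grasp_force: 0.0
```

```bash
python3 go.py 0.4865 -0.157 0.19;python3 wr.py 0.09 pics/w2.png
```

```text
t 8.15 [ 0.4658 -0.3036  0.1937] [179.8985  -0.0126  45.0526] F [-1.09    0.0141 -0.5051] M [-0.0622 -0.0288 -0.0587] w 1.001 g 0.0
shift [ 1.9739 -1.4823  0.0596] turn [ 0.0127 -0.0016  0.0066]
[ 137   40   73   78 4403] [ 0.4876 -0.1562  0.09  ] [ 0.4877 -0.157   0.09  ]
[396  87  16  34 364] [ 0.6136 -0.3092  0.09  ] [ 0.6137 -0.311   0.09  ]
[  0 117  38  35 689] [ 0.3483 -0.088   0.09  ] [ 0.3559 -0.0897  0.09  ]
[ 245  182   63   63 3096] [ 0.4665 -0.3017  0.09  ] [ 0.4664 -0.3021  0.09  ]
[ 534  193   26   65 1204] [ 0.6404 -0.4984  0.09  ] [ 0.6414 -0.4939  0.09  ]
[ 101  235   71   51 1519] [ 0.3336 -0.2339  0.09  ] [ 0.3349 -0.2383  0.09  ]
[ 140  318   88   51 3378] [ 0.2977 -0.3375  0.09  ] [ 0.2957 -0.3335  0.09  ]
[ 228  318   62   51 1574] [ 0.3477 -0.3816  0.09  ] [ 0.3522 -0.3901  0.09  ]
```

Emit:
carry_out(
  series=[0.3, -0.23, 0, 0, 0, 0, 0.67, -0.5, 0, 0, 0, 0, 0.7, -0.5, 0, 0, 0, 0, 0.3, -0.25, 0, 0, 0, 0, 0, 0, 0, 0, 0, 0, 0, 0, 0, 0, 0, 0],
)

```text
t: 8.95
tool_pos: [0.4856, -0.1567, 0.1921]
orientation: [-179.9, 0.0, 45.1]
ft_force: [-0.0, 0.1, -0.6]
gripper_width: 1.0
grasp_force: 0.0
```

```bash
python3 go.py 0.4865 -0.1573 0.036
```

```text
t 8.95 [ 0.4856 -0.1567  0.1921] [-179.9425    0.0392   45.0838] F [-0.0439  0.1244 -0.5898] M [-0.0518 -0.0204 -0.0075] w 1.000 g 0.0
shift [0.0063 0.0202 2.6009] turn [-0.0072  0.0049  0.0105]
```

Emit:
carry_out(
  series=[0, 0, 0.3, 0, 0, 0, 0, 0, 0.5, 0, 0, 0, 0, 0, 0.6, 0, 0, 0, 0, 0, 0.5, 0, 0, 0, 0, 0, 0.4, 0, 0, 0, 0, 0, 0.2, 0, 0, 0, 0, 0, 0.1, 0, 0, 0, 0, 0, 0, 0, 0, 0],
)

```text
t: 9.95
tool_pos: [0.486, -0.1572, 0.0369]
orientation: [180.0, -0.0, 45.0]
ft_force: [0.4, 1.1, -0.1]
gripper_width: 1.0
grasp_force: 0.0
```

Emit:
carry_out(
  series=[0, 0, 0, 0, 0, 0, 0, 0, 0, 0, 0, 0, 0, 0, 0, 0, 0, 0, 0, 0, 0, 0, 0, 0, 0, 0, 0, 0, 0, 0, 0, 0, 0, 0, 0, 0, 0, 0, 0, 0, 0, 0],
  gripper=0.5,
  squeeze=25,
)

```text
t: 10.82
tool_pos: [0.4863, -0.1571, 0.0371]
orientation: [180.0, -0.0, 45.1]
ft_force: [0.9, -0.1, 1.2]
gripper_width: 0.637
grasp_force: 25.0
```

Emit:
carry_out(
  series=[0, 0, -0.2, 0, 0, 0, 0, 0, -0.4, 0, 0, 0, 0, 0, -0.6, 0, 0, 0, 0, 0, -0.5, 0, 0, 0, 0, 0, -0.3, 0, 0, 0, 0, 0, 0, 0, 0, 0, 0, 0, 0, 0, 0, 0, 0, 0, 0, 0, 0, 0],
)

```text
t: 11.82
tool_pos: [0.485, -0.1565, 0.1552]
orientation: [-179.8, 0.1, 45.1]
ft_force: [0.6, 0.9, -3.3]
gripper_width: 0.639
grasp_force: 25.0
```

```bash
python3 go.py 0.595 0.194 0.16
```

```text
t 11.82 [ 0.485  -0.1565  0.1552] [-179.8467    0.0587   45.0518] F [ 0.6     0.9078 -3.28  ] M [-0.0126 -0.0349  0.0028] w 0.639 g 25.0
shift [ 5.4295 -2.8301 -0.0788] turn [-0.0192  0.0074  0.0065]
```

-3.3 N, so T2 is light and goes to the board.

Emit:
carry_out(
  series=[0.33, -0.17, 0, 0, 0, 0, 0.65, -0.34, 0, 0, 0, 0, 0.87, -0.45, 0, 0, 0, 0, 0.92, -0.48, 0, 0, 0, 0, 0.92, -0.48, 0, 0, 0, 0, 0.87, -0.45, 0, 0, 0, 0, 0.6, -0.31, 0, 0, 0, 0, 0.27, -0.15, 0, 0, 0, 0],
)

```text
t: 12.82
tool_pos: [0.5955, 0.1957, 0.1553]
orientation: [-179.9, 0.1, 45.2]
ft_force: [-0.1, -0.9, -2.8]
gripper_width: 0.641
grasp_force: 25.0
```

Emit:
carry_out(
  series=[0, 0, 0, 0, 0, 0, 0, 0, 0, 0, 0, 0, 0, 0, 0, 0, 0, 0],
)

```text
t: 13.2
tool_pos: [0.5959, 0.1921, 0.1568]
orientation: [180.0, 0.0, 45.0]
ft_force: [0.1, 0.9, -3.3]
gripper_width: 0.641
grasp_force: 25.0
```

```bash
python3 go.py 0.595 0.194 0.059
```

```text
t 13.20 [0.5959 0.1921 0.1568] [179.9934   0.0214  44.9565] F [ 0.0837  0.8634 -3.3008] M [-0.0845 -0.0492 -0.0511] w 0.641 g 25.0
shift [ 0.0119 -0.0335  1.6303] turn [ 0.0008  0.0027 -0.0054]
```

Lower gently to just above contact, then in small steps.

Emit:
carry_out(
  series=[0, 0, 0.3, 0, 0, 0, 0, 0, 0.5, 0, 0, 0, 0, 0, 0.4, 0, 0, 0, 0, 0, 0.2, 0, 0, 0, 0, 0, 0.1, 0, 0, 0, 0, 0, 0.05, 0, 0, 0, 0, 0, 0.04, 0, 0, 0, 0, 0, 0.02, 0, 0, 0],
)

```text
t: 14.2
tool_pos: [0.5965, 0.1937, 0.0608]
orientation: [180.0, -0.1, 45.1]
ft_force: [0.0, 0.4, -3.4]
gripper_width: 0.643
grasp_force: 25.0
```

Emit:
carry_out(
  series=[0, 0, 0, 0, 0, 0, 0, 0, 0, 0, 0, 0],
)

```text
t: 14.45
tool_pos: [0.5962, 0.1937, 0.0605]
orientation: [180.0, -0.0, 45.1]
ft_force: [-0.3, 0.0, -2.5]
gripper_width: 0.642
grasp_force: 25.0
```

Emit:
carry_out(
  series=[0, 0, 0.01, 0, 0, 0, 0, 0, 0.01, 0, 0, 0, 0, 0, 0.01, 0, 0, 0, 0, 0, 0, 0, 0, 0],
)

```text
t: 14.95
tool_pos: [0.5963, 0.1937, 0.0592]
orientation: [180.0, -0.0, 45.1]
ft_force: [-2.8, -1.6, 5.4]
gripper_width: 0.64
grasp_force: 25.0
```

Emit:
carry_out(
  series=[0, 0, 0, 0, 0, 0, 0, 0, 0, 0, 0, 0, 0, 0, 0, 0, 0, 0, 0, 0, 0, 0, 0, 0, 0, 0, 0, 0, 0, 0, 0, 0, 0, 0, 0, 0],
  gripper=1,
)

```text
t: 15.7
tool_pos: [0.596, 0.1936, 0.0584]
orientation: [-180.0, 0.0, 45.1]
ft_force: [-0.6, -0.6, -0.5]
gripper_width: 1.0
grasp_force: 0.0
```

Emit:
carry_out(
  series=[0, 0, -0.2, 0, 0, 0, 0, 0, -0.5, 0, 0, 0, 0, 0, -0.6, 0, 0, 0, 0, 0, -0.5, 0, 0, 0, 0, 0, -0.2, 0, 0, 0, 0, 0, 0, 0, 0, 0],
)

```text
t: 16.45
tool_pos: [0.5966, 0.1937, 0.1795]
orientation: [179.9, -0.1, 45.1]
ft_force: [-0.4, 0.2, -0.3]
gripper_width: 0.999
grasp_force: 0.0
```

```bash
python3 go.py 0.503 -0.032 0.18; python3 wr.py 0.112 pics/w3.png
```

```text
t 16.45 [0.5966 0.1937 0.1795] [179.9404  -0.0956  45.052 ] F [-0.4389  0.1555 -0.3138] M [-0.0095 -0.0728  0.0113] w 0.999 g 0.0
shift [-3.7645  1.5542 -0.0132] turn [ 0.0074 -0.012   0.0065]
[   0    0   88   68 3743] [0.5806 0.419  0.112 ] [0.5795 0.4118 0.112 ]
[ 501   62   54  103 1551] [0.7948 0.1293 0.112 ] [0.7932 0.1225 0.112 ]
[ 241  188   72   71 4041] [0.5976 0.1961 0.112 ] [0.5978 0.1955 0.112 ]
```

T2 stands at (0.597,0.195) on the board. Now T1.

Emit:
carry_out(
  series=[-0.3, 0.12, 0, 0, 0, 0, -0.6, 0.25, 0, 0, 0, 0, -0.8, 0.33, 0, 0, 0, 0, -0.8, 0.33, 0, 0, 0, 0, -0.7, 0.29, 0, 0, 0, 0, -0.4, 0.17, 0, 0, 0, 0, -0.16, 0.06, 0, 0, 0, 0, 0, 0, 0, 0, 0, 0],
)

```text
t: 17.5
tool_pos: [0.502, -0.0317, 0.1775]
orientation: [-179.9, 0.0, 45.0]
ft_force: [1.0, -0.5, 0.8]
gripper_width: 0.996
grasp_force: 0.0
```

Emit:
carry_out(
  series=[0, 0, 0, 0, 0, 0, 0, 0, 0, 0, 0, 0],
)

```text
t: 17.75
tool_pos: [0.5027, -0.0309, 0.1783]
orientation: [-180.0, -0.0, 45.1]
ft_force: [0.2, -0.1, 0.8]
gripper_width: 1.0
grasp_force: 0.0
```

```bash
python3 wr.py 0.09 pics/w4.png; python3 go.py 0.503 -0.032 0.036
```

```text
[ 401  120   39   37 1123] [ 0.637  -0.0651  0.09  ] [ 0.6372 -0.0658  0.09  ]
[375 122  28  37 712] [ 0.6168 -0.0477  0.09  ] [ 0.6175 -0.0484  0.09  ]
[   0  156  106  100 5897] [0.3559 0.1199 0.09  ] [0.37   0.1185 0.09  ]
[ 246  184   66   66 3441] [ 0.5049 -0.0296  0.09  ] [ 0.5051 -0.0304  0.09  ]
[ 160  317   69   52 2437] [ 0.3516 -0.0671  0.09  ] [ 0.3527 -0.0634  0.09  ]
t 17.80 [ 0.5027 -0.031   0.1784] [-179.9916   -0.0036   45.1227] F [ 0.2706 -0.7554 -0.4173] M [-0.0761 -0.0757  0.0801] w 1.000 g 0.0
shift [-0.0083  0.0158  2.3727] turn [-0.001  -0.0004  0.0153]
```

Emit:
carry_out(
  series=[0.01, 0, 0.3, 0, 0, 0, 0, 0, 0.5, 0, 0, 0, 0, 0, 0.5, 0, 0, 0, 0, 0, 0.5, 0, 0, 0, 0, 0, 0.35, 0, 0, 0, 0, 0, 0.15, 0, 0, 0, 0, 0, 0.07, 0, 0, 0, 0, 0, 0, 0, 0, 0],
)

```text
t: 18.8
tool_pos: [0.5032, -0.0313, 0.0365]
orientation: [180.0, -0.0, 45.1]
ft_force: [0.3, -0.2, -0.2]
gripper_width: 1.0
grasp_force: 0.0
```

Emit:
carry_out(
  series=[0, 0, 0, 0, 0, 0, 0, 0, 0, 0, 0, 0, 0, 0, 0, 0, 0, 0, 0, 0, 0, 0, 0, 0, 0, 0, 0, 0, 0, 0, 0, 0, 0, 0, 0, 0, 0, 0, 0, 0, 0, 0],
  gripper=0.5,
  squeeze=25,
)

```text
t: 19.68
tool_pos: [0.5033, -0.0315, 0.0366]
orientation: [180.0, -0.0, 45.0]
ft_force: [2.3, -2.0, 1.7]
gripper_width: 0.649
grasp_force: 25.0
```

Emit:
carry_out(
  series=[0, 0, -0.2, 0, 0, 0, 0, 0, -0.4, 0, 0, 0, 0, 0, -0.6, 0, 0, 0, 0, 0, -0.5, 0, 0, 0, 0, 0, -0.3, 0, 0, 0, 0, 0, 0, 0, 0, 0, 0, 0, 0, 0, 0, 0, 0, 0, 0, 0, 0, 0],
)

```text
t: 20.68
tool_pos: [0.5018, -0.0312, 0.1545]
orientation: [-179.9, 0.1, 45.0]
ft_force: [0.7, -0.1, -3.9]
gripper_width: 0.648
grasp_force: 25.0
```

```bash
python3 go.py 0.475 0.210 0.16
```

```text
t 20.68 [ 0.5018 -0.0312  0.1545] [-179.8634    0.0951   45.0495] F [ 0.7062 -0.1315 -3.8952] M [-0.0087  0.0157  0.0127] w 0.648 g 25.0
shift [ 2.5293 -3.1562 -0.0877] turn [-0.0171  0.0119  0.0062]
```

Emit:
carry_out(
  series=[0.15, -0.19, 0, 0, 0, 0, 0.35, -0.43, 0, 0, 0, 0, 0.5, -0.62, 0, 0, 0, 0, 0.5, -0.63, 0, 0, 0, 0, 0.45, -0.56, 0, 0, 0, 0, 0.35, -0.44, 0, 0, 0, 0, 0.15, -0.19, 0, 0, 0, 0, 0.07, -0.08, 0, 0, 0, 0],
)

```text
t: 21.68
tool_pos: [0.4758, 0.2095, 0.1559]
orientation: [-180.0, 0.0, 45.1]
ft_force: [-0.1, -0.5, -3.0]
gripper_width: 0.648
grasp_force: 25.0
```

Emit:
carry_out(
  series=[0, 0, 0, 0, 0, 0, 0, 0, 0, 0, 0, 0, 0, 0, 0, 0, 0, 0],
)

```text
t: 22.05
tool_pos: [0.4766, 0.208, 0.1562]
orientation: [180.0, 0.0, 45.0]
ft_force: [-0.8, -0.0, -2.7]
gripper_width: 0.652
grasp_force: 25.0
```

```bash
python3 go.py 0.475 0.210 0.0586
```

```text
t 22.05 [0.4766 0.208  0.1562] [179.994    0.0025  44.9791] F [-0.8399 -0.0073 -2.6996] M [-0.015  -0.0419 -0.0597] w 0.652 g 25.0
shift [ 0.0055 -0.0424  1.6275] turn [ 0.0007  0.0003 -0.0026]
```

-2.7 to -3.0 N when still, so T1 is light.

Emit:
carry_out(
  series=[0, 0, 0.3, 0, 0, 0, 0, 0, 0.5, 0, 0, 0, 0, 0, 0.4, 0, 0, 0, 0, 0, 0.2, 0, 0, 0, 0, 0, 0.1, 0, 0, 0, 0, 0, 0.05, 0, 0, 0, 0, 0, 0.03, 0, 0, 0, 0, 0, 0.02, 0, 0, 0],
)

```text
t: 23.05
tool_pos: [0.4769, 0.2089, 0.0608]
orientation: [180.0, -0.1, 45.1]
ft_force: [0.3, -1.1, -1.4]
gripper_width: 0.648
grasp_force: 25.0
```

Emit:
carry_out(
  series=[0, 0, 0.01, 0, 0, 0, 0, 0, 0.01, 0, 0, 0, 0, 0, 0, 0, 0, 0],
)

```text
t: 23.42
tool_pos: [0.4764, 0.2088, 0.0591]
orientation: [180.0, -0.0, 45.1]
ft_force: [1.0, 0.0, -3.1]
gripper_width: 0.647
grasp_force: 25.0
```

Emit:
carry_out(
  series=[0, 0, 0.01, 0, 0, 0, 0, 0, 0.01, 0, 0, 0, 0, 0, 0, 0, 0, 0],
)

```text
t: 23.8
tool_pos: [0.4766, 0.2088, 0.0587]
orientation: [180.0, -0.0, 45.1]
ft_force: [-3.3, -1.1, 5.1]
gripper_width: 0.647
grasp_force: 25.0
```

Emit:
carry_out(
  series=[0, 0, 0, 0, 0, 0, 0, 0, 0, 0, 0, 0, 0, 0, 0, 0, 0, 0, 0, 0, 0, 0, 0, 0, 0, 0, 0, 0, 0, 0, 0, 0, 0, 0, 0, 0],
  gripper=1,
)

```text
t: 24.55
tool_pos: [0.4763, 0.2088, 0.0578]
orientation: [-180.0, 0.0, 45.1]
ft_force: [0.8, -0.1, 0.5]
gripper_width: 0.999
grasp_force: 0.0
```

Emit:
carry_out(
  series=[0, 0, -0.2, 0, 0, 0, 0, 0, -0.5, 0, 0, 0, 0, 0, -0.6, 0, 0, 0, 0, 0, -0.6, 0, 0, 0, 0, 0, -0.3, 0, 0, 0, 0, 0, 0, 0, 0, 0],
)

```text
t: 25.3
tool_pos: [0.4773, 0.2091, 0.1914]
orientation: [179.9, -0.2, 45.1]
ft_force: [-0.1, 0.1, -1.2]
gripper_width: 1.0
grasp_force: 0.0
```

```bash
python3 wr.py 0.112 pics/w5.png; python3 go.py 0.4655 -0.303 0.19
```

```text
[ 18   0  55  35 372] [0.465  0.4426 0.112 ] [0.4669 0.4413 0.112 ]
[ 72   0  47  25 657] [0.4983 0.4184 0.112 ] [0.4957 0.4172 0.112 ]
[ 354   94   79   79 4786] [0.5966 0.1954 0.112 ] [0.5962 0.1954 0.112 ]
[  0 110  80  74 708] [0.3839 0.3923 0.112 ] [0.3853 0.391  0.112 ]
[   0  130   73  126 4159] [0.3447 0.3767 0.112 ] [0.3511 0.3714 0.112 ]
[ 242  187   69   68 3696] [0.4775 0.2111 0.112 ] [0.4775 0.2103 0.112 ]
[  22  188  134   97 5515] [0.3515 0.3146 0.112 ] [0.351  0.3168 0.112 ]
t 25.35 [0.4764 0.2088 0.1897] [179.9878  -0.0216  45.0507] F [-0.2644  0.3415  0.0247] M [-0.0206 -0.0273  0.0348] w 1.001 g 0.0
shift [-6.1649  5.897  -0.0063] turn [ 0.0015 -0.0027  0.0063]
```

Both light tins are standing on the board, at (0.478,0.211) and (0.597,0.195). Back to T3.

Emit:
carry_out(
  series=[-0.2, 0.2, 0, 0, 0, 0, -0.4, 0.38, 0, 0, 0, 0, -0.6, 0.57, 0, 0, 0, 0, -0.65, 0.62, 0, 0, 0, 0, -0.65, 0.62, 0, 0, 0, 0, -0.65, 0.62, 0, 0, 0, 0, -0.65, 0.62, 0, 0, 0, 0, -0.65, 0.62, 0, 0, 0, 0],
)

```text
t: 26.35
tool_pos: [0.4664, -0.1625, 0.1882]
orientation: [-179.9, 0.1, 45.0]
ft_force: [0.5, 0.4, -0.4]
gripper_width: 1.002
grasp_force: 0.0
```

Emit:
carry_out(
  series=[-0.6, 0.58, 0, 0, 0, 0, -0.6, 0.58, 0, 0, 0, 0, -0.35, 0.34, 0, 0, 0, 0, -0.16, 0.15, 0, 0, 0, 0, 0, 0, 0, 0, 0, 0, 0, 0, 0, 0, 0, 0, 0, 0, 0, 0, 0, 0],
)

```text
t: 27.22
tool_pos: [0.466, -0.3018, 0.1899]
orientation: [-180.0, -0.0, 45.1]
ft_force: [-0.2, 0.1, -0.2]
gripper_width: 0.999
grasp_force: 0.0
```

```bash
python3 wr.py 0.09 pics/w6.png; python3 go.py 0.4655 -0.303 0.036
```

```text
[397  87  19  36 428] [ 0.6135 -0.3089  0.09  ] [ 0.6133 -0.3102  0.09  ]
[   0   98   39   55 1157] [ 0.3562 -0.0853  0.09  ] [ 0.3645 -0.0861  0.09  ]
[ 246  184   64   64 3215] [ 0.4665 -0.3017  0.09  ] [ 0.4664 -0.3022  0.09  ]
[537 198  23  60 961] [ 0.6382 -0.4956  0.09  ] [ 0.6394 -0.4911  0.09  ]
[491 219  29  27 517] [ 0.6075 -0.4669  0.09  ] [ 0.6081 -0.4661  0.09  ]
[ 102  236   69   50 1626] [ 0.3351 -0.2332  0.09  ] [ 0.3369 -0.2371  0.09  ]
[ 140  317  149   53 5289] [ 0.3162 -0.348   0.09  ] [ 0.3215 -0.3534  0.09  ]
t 27.27 [ 0.466 -0.302  0.19 ] [179.9915  -0.0087  45.1314] F [-0.4778 -0.5126  0.7364] M [-0.0373  0.0351 -0.0166] w 0.998 g 0.0
shift [-0.019   0.0053  2.5662] turn [ 0.0011 -0.0011  0.0164]
```

Emit:
carry_out(
  series=[-0.01, 0, 0.3, 0, 0, 0, 0, 0, 0.5, 0, 0, 0, 0, 0, 0.55, 0, 0, 0, 0, 0, 0.5, 0, 0, 0, 0, 0, 0.4, 0, 0, 0, 0, 0, 0.2, 0, 0, 0, 0, 0, 0.11, 0, 0, 0, 0, 0, 0, 0, 0, 0],
)

```text
t: 28.28
tool_pos: [0.4654, -0.3034, 0.0363]
orientation: [180.0, -0.0, 45.1]
ft_force: [-0.3, -0.0, -0.6]
gripper_width: 1.001
grasp_force: 0.0
```

Emit:
carry_out(
  series=[0, 0, 0, 0, 0, 0, 0, 0, 0, 0, 0, 0, 0, 0, 0, 0, 0, 0, 0, 0, 0, 0, 0, 0, 0, 0, 0, 0, 0, 0, 0, 0, 0, 0, 0, 0, 0, 0, 0, 0, 0, 0],
  gripper=0.5,
  squeeze=30,
)

```text
t: 29.15
tool_pos: [0.4657, -0.3036, 0.0366]
orientation: [179.9, -0.0, 45.1]
ft_force: [2.4, -1.2, 2.6]
gripper_width: 0.642
grasp_force: 30.0
```

Emit:
carry_out(
  series=[0, 0, -0.2, 0, 0, 0, 0, 0, -0.4, 0, 0, 0, 0, 0, -0.6, 0, 0, 0, 0, 0, -0.6, 0, 0, 0, 0, 0, -0.4, 0, 0, 0, 0, 0, -0.2, 0, 0, 0, 0, 0, -0.1, 0, 0, 0, 0, 0, 0, 0, 0, 0],
)

```text
t: 30.15
tool_pos: [0.465, -0.303, 0.1854]
orientation: [-179.9, 0.0, 45.1]
ft_force: [-0.0, -0.1, -5.9]
gripper_width: 0.636
grasp_force: 30.0
```

Emit:
carry_out(
  series=[0, 0, 0, 0, 0, 0, 0, 0, 0, 0, 0, 0, 0, 0, 0, 0, 0, 0, 0, 0, 0, 0, 0, 0],
)

```text
t: 30.65
tool_pos: [0.4653, -0.3033, 0.1861]
orientation: [-180.0, 0.0, 45.1]
ft_force: [-0.1, 0.3, -4.9]
gripper_width: 0.636
grasp_force: 30.0
```

```bash
python3 go.py 0.4655 -0.303 0.187
python3 - <<'E'
from h import *
for n in("top","side"): cv2.imwrite(f"pics/{n}9.png",viewer.grab_frame(n)[:,:,::-1])
a=cv2.imread("pics/side9.png"); b=cv2.imread("pics/top9.png")
cv2.imwrite("pics/f.png",cv2.resize(np.hstack([a[100:400,150:450],b[60:360,100:480]]),None,fx=1.15,fy=1.15))
E
```

```text
t 30.65 [ 0.4653 -0.3033  0.1861] [-179.9894    0.0003   45.0506] F [-0.1185  0.3115 -4.9173] M [-0.0773 -0.0535 -0.0055] w 0.636 g 30.0
shift [ 0.0059 -0.0015 -0.015 ] turn [-0.0013  0.      0.0063]
```

View pics/f.png

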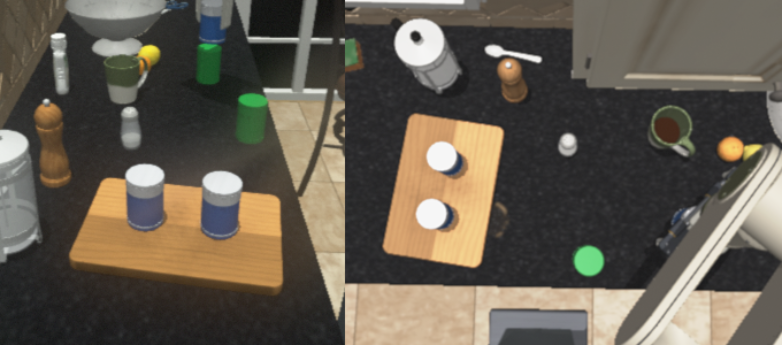

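The picture shows both light tins upright in the middle of the board, at (145,197) and (220,205) in the side half. The heavy tin is held in the air at (212,20), and the salt shaker, mug and pepper mill haven't moved. Handing in.

```bash
python3 -c "
from station import arm; print(arm.hand_in())"
```

```text
the job is handed in; nothing more can be done
None
```

I handed the job in at about 31 s: the two lighter tins (about 3 N each) stand upright side by side on the board, and the heaviest (about 5.7 N, the right-hand one) is held upright with its foot about 15 cm up; the hand-in gave no verdict.

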